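Open the dial padlock from its cradle and hold it up

TASK

First press the red paddle of the cradle's sprung keeper lever down until it clicks and stays down by itself, which takes its steel nose off the blue padlock. Then turn the padlock's black dial clockwise, feeling the clicks, until its white line has clicked in at the red mark, pull the red-sleeved shackle fully open, away from the lock, and lift the opened padlock well clear of its cradle, about 20 cm above the worktop. Finish while still holding it up there, with the shackle open, and leave the carton, the marker and the cup standing by as they are.

Things in the scene. Friction and masses are not known exactly. Their poses are not given: they have to be found in the camera images.
- cradle: grey lock cradle fixed to the worktop, base 84 mm wide from x = -38 to +80 mm, 6 mm thick. Origin on the worktop under the middle of the padlock's bed; x runs from the padlock's shackle end (-x, towards the robot) to the keeper lever (+x), z up. Bed 14 mm high, rim to z = 22 mm. Lever pivot along y at x = 52, z = 40 mm, between cheeks up to z = 52 mm. Under the shackle's bow is bare worktop
- paddle (a point): centre of the upper face of the lever's red paddle (22 mm along the lever, 30 mm across), 36 mm from the pivot on the +x side. It starts 0.40 rad above level (about 58 mm above the worktop) and is about 0.3 rad below level (about 33 mm above the worktop) when latched. Pressing it over the detent takes about 5 to 10 N
- keeper (a joint): angle of the keeper lever, rad: 0 = paddle up, its steel nose 2.5 mm above the padlock's rear edge; grows as the paddle goes down, stop at 0.9. A spring returns it to 0 unless pressed past the sprung detent (click at about 0.45 to 0.65); then it stays by itself at about 0.7 with the nose (up to 70 mm above the worktop) swung clear of the padlock
- padlock: loose blue padlock, 0.2 to 0.35 kg in all, lying on its back in the cradle. Body 64 x 56 x 26 mm; origin at the centre of its underside, x, y, z parallel to the cradle's within 0.05 rad; shackle at its -x end, dial on its upper (z) face
- padlock_center (a point): centre of the padlock's blue body (13 mm above its underside), moves with it
- dial_grip (a point): point on the dial's axis 46 mm above the padlock's underside, a good height to grasp. The dial is a black fluted knob, 34 mm in diameter, from 27 to 57 mm above the padlock's underside, over the middle of the body; axis = the padlock's z. Grip it from above at any yaw; the body's face, 26 mm above the underside, lies right under it
- dial (a joint): dial angle, rad, counter-clockwise positive from above; at 0 its white line points along the padlock's -x, to the red mark at the shackle end. A sprung ball clicks into notches every 30 degrees (0.524), about 0.1 N m; let go up to 10 degrees off a notch it clicks in. The shackle is free only in the notch at 0. It starts at 60 or 90 degrees: turn it clockwise 2 or 3 clicks
- shackle (a joint): how far the shackle is drawn out along the padlock's -x, m: 0 closed, 0.018 fully open (stop). It needs about 2 N to slide, stays where it is left, and is blocked unless the dial is in its notch at 0
- shackle_bow (a point): centre of the shackle's cross piece, a flat-sided red sleeve 10 (x) x 42 (y) x 12 (z) mm, 80 mm from the padlock's centre along -x when closed, 27 mm above the worktop. Two 8 mm steel legs (24 mm clear between) join it to the body; 43 mm clear between sleeve and body, 36 mm between sleeve and cradle rim, when closed. The cradle's rim holds the body as the shackle is pulled
- coverslip_carton: small yellow carton 30 x 52 x 22 mm standing by; origin at the centre of its underside
- blue_marker: white and blue marker pen 13 x 132 x 14 mm lying by; origin at the centre of its underside
- red_cup: specimen cup with a red-orange lid, 60 mm in diameter, 67 mm high, standing by; origin at the centre of its underside

How it is judged:
On the way, in this order (a step that is already met when the one before it is completed fails the run):
1. the keeper lever is latched down, padlock still locked in its cradle (value of joint keeper above 0.56 rad and value of joint shackle below 0.004 m), for 0.3 s.
2. the dial rests in the notch at the red mark, shackle still closed (value of joint dial between -0.14 and 0.14 rad and value of joint shackle below 0.004 m), for 0.3 s.
3. the shackle is pulled open (value of joint shackle above 0.014 m), for 0.2 s.
At the end, for the whole second after the job is handed in: the gripper holds the padlock (more than 1 N) at rest, body centre and shackle sleeve both higher than 0.09 m above the worktop and off the cradle, the shackle drawn out more than 12 mm, the keeper lever still latched down (beyond 0.56 rad) (value of joint shackle above 0.012 m and value of joint keeper above 0.56 rad and height (world z) of each of padlock_center, shackle_bow above 0.09 m and contact force between the fingers and padlock above 1 N and contact force between cradle and padlock below 0.1 N and linear speed of padlock below 0.05 m/s); the arm keeps its last pose, push and grip.
It fails at once if the carton, the marker or the cup is moved more than 3 cm (distance of any of coverslip_carton, blue_marker, red_cup from where it was at the start of the episode above 0.03 m).
It fails at once if the padlock is lifted while its shackle is closed (height (world z) of padlock_center above 0.06 m and value of joint shackle below 0.008 m).
It also fails if it takes over 64 s, if anything falls off the work surface, if the arm or the gripper's body presses on something with over 40 N, if the wrist force passes 120 N, or if a joint passes its speed limit or range.

ROBOT

A 7-joint arm with a two-finger parallel gripper is mounted at the origin on a cart in front of the work surface, level with it; the furniture and walls round the work are solid. World frame = base frame: x ahead of the robot, y to its left, z up, the work surface at z = 0. Lengths are in m, angles in rad, forces in N, time in s.
With the tool pointing down it reaches from about 0.35 to 0.9 m from the base axis. Payload 8.1 kg.
Tool frame: the origin (TCP) lies midway between the tips of the shut fingers; the grasp point (between the pads) lies 19 mm behind it; z points along the fingers, y is the line along which they close (so a half turn about z gives the same grasp; the last joint's range is limited). The gripper opens to 92 mm and grips with 3 to 60 N. Pads are 19 mm wide; open, the fingers measure 130 mm over their backs; the gripper's body (75 mm by 190 mm) begins 47 mm behind the grasp point.
Start: joints at [-1.36, 0.434, 0.025, 1.573, -0.012, 1.134, -0.075], TCP at [0.193, 0.594, 0.227] pointing down, gripper open.
Joint ranges: [-2.62, 2.62], [-0.44, 2.09], [-1.27, 1.32], [0.08, 2.57], [-1.32, 4.46], [0.12, 2], [-2.74, 2.74]. Speed limits (rad/s): [2.22, 2.22, 3.01, 3.01, 3.14, 3.14, 3.14].

INTERFACE

Orientations are given as a rotation vector (axis times angle).
In Python, from cell import observe, get_image, camera_model, sign_off, recognise, silhouettes gives the robot as it stands.
- The arm moves only by the tool apply_moves, never from a script. Its argument "motion" is a list of rows, each an object of numbers: "x", "y", "z": the shift along the world's x, y, z in cm; "yaw": the turn about the world's z in degrees; "hand": the opening, from -1 (shut) to 1 (fully open), so that 0 is half open. In form: [{"x": .., "y": .., "z": .., "yaw": .., "hand": ..}, ...]. A call has 1 to 10 rows; each row is the pose to reach, as a shift and turn from the pose commanded when the call began; what a row does not reach only later rows make up. A row lasts 1/8 s, in which the tool goes at most 62.5 mm and 10.7 degrees, less where a joint would pass 70% of its speed; a pose out of reach is approached as far as the arm can. A call with a gripper value outside its range is refused whole. The fingers move at their own pace and stop on an object; "newtons" is the grip in N (left out, the last holds). Time passes only in rows, so rows that repeat a pose let the fingers close. It gives the time, the measured TCP pose, the force, the opening and the grip force at its end, in the units of the state.
- observe(): the state, without advancing time (a new reading comes with each control period).
- get_image(name): name is "scene" or "top" or "wrist"; returns the picture (420x560x3 uint8, blue, green, red); there is no depth.
- camera_model(name): a dict with "camera_matrix" (3x3 intrinsics, pixels), "T" (4x4, takes a point from camera to world coordinates). Camera axes: x right, y up, looking along -z (the intrinsics and any distortion apply to the point x, -y, -z); pixel columns grow to the right and rows downward; lengths in m; the calibration is good to about 2 mm. A picture is of the moment at which its call begins: read the wrist's pose just before it. camera_model takes no time and is no camera call; for the wrist camera it gives the pose at the moment of the call.
- sign_off(): hands the job in; it is judged then, once.
Trained networks look in the newest picture that a camera, given by its name, has taken for a name from the list of things; names that differ only in an ending like _2 or _b are one class to them, and where a whole thing is asked for, a point or a joint stands for the part that bears it (a point fixed in the world has none). Each returns a list of dicts, best first, with "p" (0 to 1); they miss things now and then, are a little off and sometimes report something else, mostly with a low value. They report only what shows in the picture. A call takes as long as a camera call.
- recognise(query, camera): "rect" ([left, top, right, bottom] in pixels, round what is visible of it).
- silhouettes(query, camera): "mask" (420x560 bool, what is visible of it) and "rect" ([left, top, right, bottom] in pixels, round what is visible of it).
The state is a dict: "clock": time; "joints": joint angles; "dq": joint speeds; "joint_efforts": joint torques, N m; "position": TCP position; "ee_rot": TCP orientation; "force": force on the tool from outside, world axes, zero at the start; "ft_torque": the same for the moment, N m; "width": opening from 0.0 (shut) to 1.0 (fully open); "gripper_force": force on a finger pad.
Only numpy, scipy, OpenCV 4.12 (cv2) and the standard library are available. Lean on these libraries where they do the work, as an engineer would, in place of code of your own. Each camera call takes 0.05 s, during which the arm holds its last target. There are 200 camera calls.

## Working session

There is one attempt and no reset: what is moved stays moved. The work goes in short steps, Python scripts to look and compute and a tool call to move; the robot and the scene stay as the last step left them, time stands still between calls to the robot, and variables do not carry over. Pictures are saved under pics/ and viewed, at most 10 in all, crops included, and the job is handed in when it is done.

Besides the shell and the picture viewer there is one more tool, called as name(argument=value, ...), one argument or row to a line, values as JSON. apply_moves: Moves the arm, as the interface text tells. Its arguments: {"type":"object","properties":{"motion":{"type":"array","items":{"type":"object","properties":{"x":{"type":"number"},"y":{"type":"number"},"z":{"type":"number"},"yaw":{"type":"number"},"hand":{"type":"number"}}}},"newtons":{"type":"number"}},"required":["motion"]}

```bash
mkdir -p pics; ls; python3 - <<'E'
from cell import *
import cv2,numpy as np
print(observe())
a=get_image("scene");b=get_image("top")
cv2.imwrite("pics/a.png",a);cv2.imwrite("pics/b.png",b)
for c in ("top","scene"):
    m=camera_model(c);print(c,np.round(m["camera_matrix"],1).tolist(),np.round(m["T"],3).tolist(), [k for k in m])
    for q in ("padlock","dial","shackle_bow","paddle","cradle","red_cup","coverslip_carton","blue_marker"):
        print(q,[(d["rect"],round(d["p"],2)) for d in recognise(q,c)[:2]])
E
```

```text
pics
{'clock': 0.0, 'joints': array([-1.35958216,  0.43522976,  0.02498833,  1.57411083, -0.0115982 ,
        1.13399556, -0.07510947]), 'dq': array([-0.00173653, -0.00060827, -0.00034734,  0.0009985 ,  0.00158513,
        0.00089453, -0.00010922]), 'joint_efforts': array([-1.22472538e-03, -6.67834926e+01,  9.84355062e-01, -3.14466727e+01,
       -6.07473613e-02,  4.24674188e-02,  1.67651569e-04]), 'position': array([0.19283457, 0.59396217, 0.22593563]), 'ee_rot': array([-4.91046213e-01, -3.10287921e+00,  2.50612769e-03]), 'force': array([-0.51410569,  0.28939101, -0.6636254 ]), 'ft_torque': array([0.04208898, 0.01287522, 0.02495658]), 'gripper_force': 0.0, 'width': 0.998199889327553}
top [[466.8, 0.0, 282.7], [0.0, 466.8, 205.6], [0.0, 0.0, 1.0]] [[0.025, 0.996, -0.09, 0.481], [-1.0, 0.025, -0.003, 0.153], [-0.001, 0.09, 0.996, 1.104], [0.0, 0.0, 0.0, 1.0]] ['camera_matrix', 'T']
padlock [([214.3, 222.4, 244.0, 276.7], 0.77)]
dial [([219.2, 233.6, 236.7, 243.5], 0.48)]
shackle_bow [([221.9, 252.9, 245.6, 275.4], 0.75)]
paddle [([217.4, 196.7, 226.1, 227.8], 0.49)]
cradle [([211.9, 1
[... 261 characters left out ...]
204.3], [0.0, 0.0, 1.0]] [[-0.88, -0.277, 0.386, 0.903], [0.475, -0.544, 0.692, 0.783], [0.018, 0.792, 0.61, 0.607], [0.0, 0.0, 0.0, 1.0]] ['camera_matrix', 'T']
padlock [([307.5, 218.5, 366.8, 257.5], 0.55)]
dial [([316.8, 220.5, 337.8, 241.4], 0.7)]
shackle_bow [([336.3, 220.2, 362.7, 236.5], 0.74), ([282.4, 239.6, 353.0, 280.4], 0.51)]
paddle [([282.2, 238.7, 320.3, 256.8], 0.74)]
cradle [([279.7, 239.0, 353.9, 279.9], 0.67), ([337.7, 218.3, 366.9, 240.1], 0.58)]
red_cup [([266.9, 145.4, 291.6, 178.6], 0.58), ([269.6, 179.8, 319.6, 192.7], 0.36)]
coverslip_carton [([194.8, 248.2, 204.1, 274.5], 0.53), ([282.1, 235.0, 318.5, 258.0], 0.51)]
blue_marker [([271.8, 181.6, 316.6, 190.5], 0.78)]
```

```bash
python3 - <<'E'
import cv2,numpy as np
a=cv2.imread("pics/a.png");b=cv2.imread("pics/b.png")
t=cv2.resize(b[120:300,190:380],None,fx=4,fy=4,interpolation=cv2.INTER_CUBIC)[:600]
s=cv2.resize(a[130:290,180:380],None,fx=4,fy=3.75,interpolation=cv2.INTER_CUBIC)
cv2.imwrite("pics/t.png",b[:, :] if 0 else cv2.resize(b[180:300,190:350],None,fx=5,fy=5,interpolation=cv2.INTER_CUBIC));cv2.imwrite("pics/s.png",s)
E
```

```text
(no output)
```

View pics/t.png

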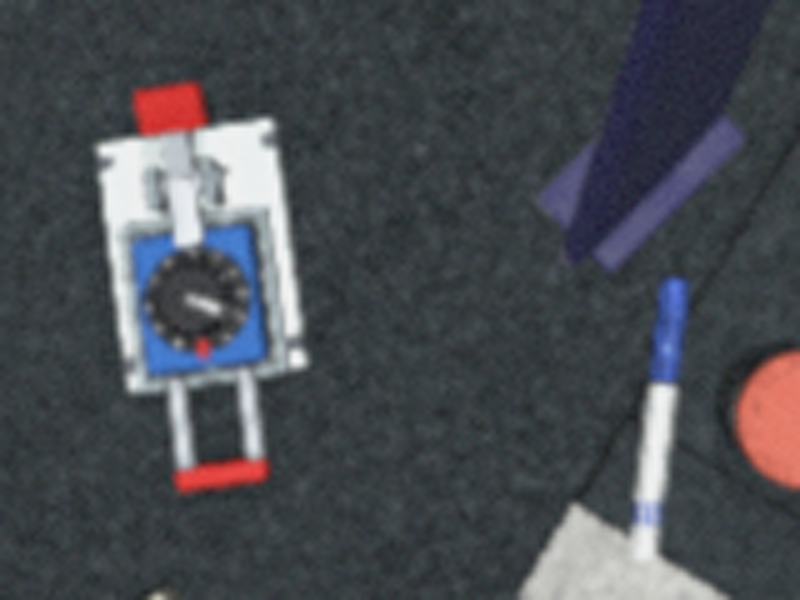

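View pics/a.png

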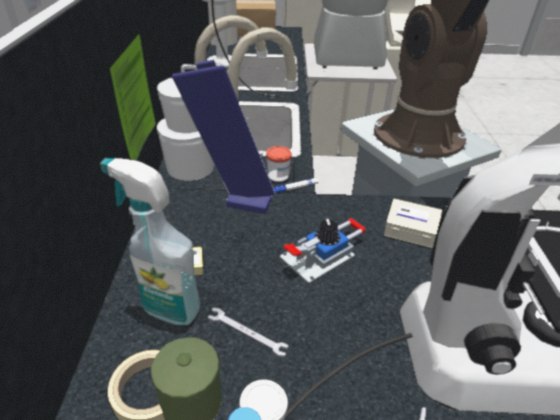

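```bash
cat > h.py <<'E'
import numpy as np,cv2
from cell import *
def px2w(m,u,v,z):
    K=np.array(m["camera_matrix"]);T=np.array(m["T"])
    d=np.linalg.inv(K)@[u,v,1];d=T[:3,:3]@[d[0],-d[1],-d[2]];o=T[:3,3]
    return o+d*(z-o[2])/d[2]
def w2px(m,p):
    K=np.array(m["camera_matrix"]);T=np.array(m["T"])
    c=T[:3,:3].T@(np.array(p)-T[:3,3]);c=np.array([c[0],-c[1],-c[2]]);q=K@c;return q[:2]/q[2]
E
python3 - <<'E'
from h import *
m=camera_model("top")
def P(n,u,v,z):
    p=px2w(m,190+u/5,180+v/5,z);print(n,np.round(p,4));return p
P("paddle",170,108,.058);P("dial",199,298,.071);P("bow",222,473,.033)
c=[P("cr",*q,.006) for q in((97,145),(272,122),(305,365),(132,390))]
b=[P("body",*q,.040) for q in((133,238),(250,225),(270,360),(150,375))]
for k in(c,b):
    for i,j in((3,0),(2,1)):
        d=k[i-0]*0+k[j]-k[i];print(np.degrees(np.arctan2(d[1],d[0])))
    d=k[0]-k[1];print(np.degrees(np.arctan2(-d[0],d[1])),np.mean(k,0))
for n,u,v in(("lampfoot1",545,195),("f2",605,270),("f3",740,130)):P(n,u,v,0)
s=camera_model("scene")
for x,y in((0,0),(.2,.6)):print(w2px(s,(x,y,.2)),w2px(m,(x,y,.2)))
E
```

```text
paddle [0.5809 0.2881 0.058 ]
dial [0.4957 0.2706 0.071 ]
bow [0.4172 0.2617 0.033 ]
cr [0.5675 0.3287 0.006 ]
cr [0.5804 0.2464 0.006 ]
cr [0.4667 0.2273 0.006 ]
cr [0.453  0.3078 0.006 ]
body [0.5227 0.3051 0.04  ]
body [0.53  0.252 0.04 ]
body [0.469  0.2409 0.04  ]
body [0.4608 0.2951 0.04  ]
10.319626431718858
9.541686879172909
8.948344055704887 [0.51688908 0.27755232 0.006     ]
9.217554155523388
10.3109698646254
7.772207656607029 [0.49561371 0.27330271 0.04      ]
lampfoot1 [0.5495 0.1166 0.    ]
f2 [0.5147 0.0875 0.    ]
f3 [0.5827 0.0247 0.    ]
[434.75367134  63.53123125] [359.71007437 512.8614957 ]
[636.53896841 223.5056859 ] [ 41.09156947 391.93541493]
```

View pics/b.png

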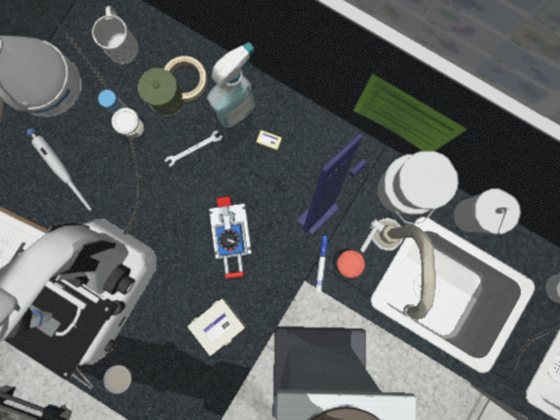

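apply_moves(
  motion=[
    {"y": -3,"z": 3},
    {"y": -8,"z": 6},
    {"y": -13,"z": 7},
    {"y": -18,"z": 7},
    {"x": 4,"y": -22,"z": 7,"yaw": 7},
    {"x": 9,"y": -25,"z": 7,"yaw": 14,"hand": -1},
    {"x": 14,"y": -28,"z": 7,"yaw": 21,"hand": -1},
    {"x": 19,"y": -30,"z": 7,"yaw": 27.5,"hand": -1},
    {"x": 24,"y": -31.5,"z": 7,"yaw": 27.5,"hand": -1},
    {"x": 28,"y": -32,"z": 7,"yaw": 27.5,"hand": -1},
  ],
)

```text
schema error: expected keys x, y, z, yaw, hand
```

```bash
python3 - <<'E'
from h import *
m=camera_model("wrist");o=observe();a=get_image("wrist");cv2.imwrite("pics/w1.png",a)
np.save("w1.npy",m,allow_pickle=True)
print(o["clock"],o["position"],o["ee_rot"],o["width"],np.round(m["T"],3))
for n,p in(("dial",(.496,.273,.071)),("paddle",(.583,.2886,.055)),("bow",(.417,.2615,.033))):print(n,w2px(m,p))
E
```

```text
0.9 [0.19292911 0.59449575 0.22673461] [-4.90989979e-01 -3.10297419e+00 -6.41101298e-05] 1.0026421147992435 [[ 0.309 -0.909 -0.28   0.117]
 [ 0.951  0.296  0.09   0.619]
 [ 0.001 -0.294  0.956  0.385]
 [ 0.     0.     0.     1.   ]]
dial [104.95421308 499.2790798 ]
paddle [150.64070594 528.55870994]
bow [ 82.64758217 426.11621971]
```

View pics/w1.png

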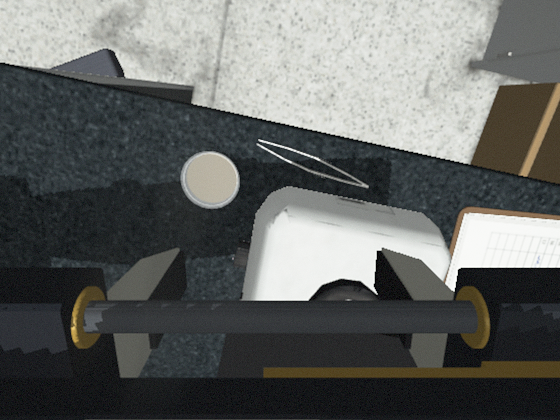

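apply_moves(
  motion=[
    {"x": 0,"y": -3,"z": 3,"yaw": 0,"hand": 1},
    {"x": 0,"y": -8,"z": 6,"yaw": 0,"hand": 1},
    {"x": 0,"y": -13,"z": 7,"yaw": 0,"hand": 1},
    {"x": 0,"y": -18,"z": 7,"yaw": 0,"hand": -1},
    {"x": 4,"y": -22,"z": 7,"yaw": 7,"hand": -1},
    {"x": 9,"y": -25,"z": 7,"yaw": 14,"hand": -1},
    {"x": 14,"y": -28,"z": 7,"yaw": 21,"hand": -1},
    {"x": 19,"y": -30,"z": 7,"yaw": 27.5,"hand": -1},
    {"x": 24,"y": -31.5,"z": 7,"yaw": 27.5,"hand": -1},
    {"x": 28,"y": -32,"z": 7,"yaw": 27.5,"hand": -1},
  ],
)

```text
clock: 2.2
position: [0.4751, 0.2729, 0.297]
ee_rot: [-0.258, 3.13, 0.0]
force: [-0.0, 0.5, -0.5]
width: 0.288
gripper_force: 0.0
```

```bash
python3 - <<'E'
from h import *
m=camera_model("wrist");o=observe();a=get_image("wrist");cv2.imwrite("pics/w2.png",a)
import pickle;pickle.dump(m,open("w2.pkl","wb"))
print(o["clock"],o["position"],o["ee_rot"],o["width"],o["joints"])
for n,p in(("dial",(.496,.273,.071)),("paddle",(.583,.2886,.055)),("bow",(.417,.2615,.033))):print(n,w2px(m,p))
E
```

```text
2.2 [0.47505594 0.27294536 0.29704792] [-2.57534140e-01  3.13017017e+00  5.32635260e-06] 0.28823939483754607 [-0.84337204  0.25462925  0.28706935  1.67409165 -0.07551908  1.22303553
  1.19562134]
dial [276.27312075 191.42757973]
paddle [277.61157395 258.4120702 ]
bow [277.67664033 114.94247274]
```

View pics/w2.png

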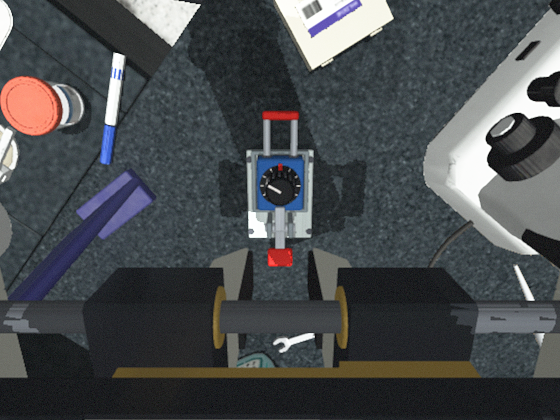

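```bash
python3 - <<'E'
from h import *
import pickle;m=pickle.load(open("w2.pkl","rb"))
for n,u,v,z in(("paddle",280,258,.058),("dial",280,187,.071),("bow",281,115.5,.033),("b1",258,156,.04),("b2",304,156,.04),("c1",247,150,.006),("c2",313,150,.006),("c3",313.5,238,.006),("c4",248.5,238,.006)):print(n,np.round(px2w(m,u,v,z),4))
E
```

```text
paddle [0.5806 0.2911 0.058 ]
dial [0.4904 0.2762 0.071 ]
bow [0.417  0.2653 0.033 ]
b1 [0.4658 0.2465 0.04  ]
b2 [0.4571 0.2989 0.04  ]
c1 [0.4663 0.2307 0.006 ]
c2 [0.453  0.3118 0.006 ]
c3 [0.5685 0.3348 0.006 ]
c4 [0.5827 0.2488 0.006 ]
```

apply_moves(
  motion=[
    {"x": 5,"y": 0.8,"z": -4,"yaw": 0,"hand": -1},
    {"x": 10.2,"y": 1.7,"z": -8,"yaw": 0,"hand": -1},
    {"x": 10.7,"y": 1.7,"z": -13,"yaw": 0,"hand": -1},
    {"x": 10.7,"y": 1.7,"z": -18,"yaw": 0,"hand": -1},
    {"x": 10.7,"y": 1.7,"z": -22,"yaw": 0,"hand": -1},
    {"x": 10.7,"y": 1.7,"z": -22,"yaw": 0,"hand": -1},
  ],
)

```text
clock: 3.0
position: [0.5775, 0.2906, 0.0738]
ee_rot: [0.26, -3.125, 0.004]
force: [-0.2, -0.5, 0.5]
width: 0.002
gripper_force: 0.0
```

```bash
python3 - <<'E'
from h import *
o=observe();b=get_image("scene");t=get_image("top")
f=lambda i:cv2.resize(i,(560,560),interpolation=cv2.INTER_CUBIC)
cv2.imwrite("pics/p1.png",np.hstack([cv2.resize(b[190:290,270:370],(400,400),interpolation=cv2.INTER_CUBIC),cv2.resize(t[180:280,180:280],(400,400),interpolation=cv2.INTER_CUBIC)]))
print(o["clock"],o["position"],o["force"],o["width"])
E
```

```text
3.0 [0.57753908 0.29062179 0.07380826] [-0.23150015 -0.53315453  0.53913345] 0.0017068743852623742
```

View pics/p1.png

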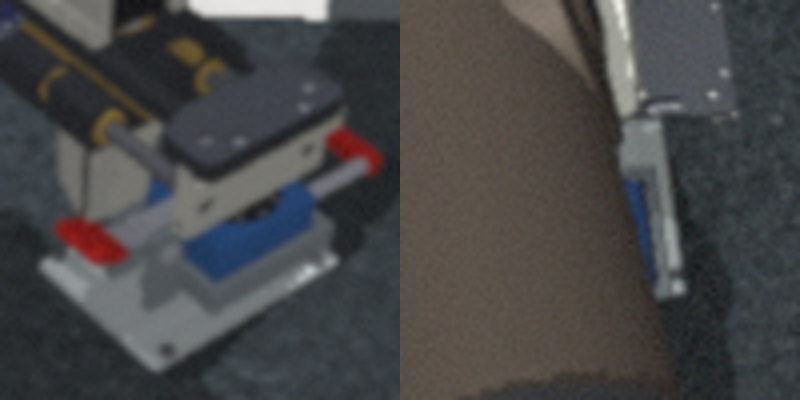

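```bash
python3 - <<'E'
from h import *
s=camera_model("scene")
for p in ((.5775,.2906,.074),(.582,.29,.058),(.495,.2745,.071)):print(((w2px(s,p)-[270,190])*4).round())
from cell import recognise
o=observe();print(o["position"],o["clock"])
E
```

```text
[ 97. 203.]
[ 86. 232.]
[232. 131.]
[0.58044257 0.29180851 0.07791911] 3.1
```

apply_moves(
  motion=[
    {"x": 0.2,"y": -0.1,"z": -1.2,"yaw": 0,"hand": -1},
    {"x": 0.2,"y": -0.1,"z": -2.0,"yaw": 0,"hand": -1},
    {"x": 0.2,"y": -0.1,"z": -2.8,"yaw": 0,"hand": -1},
    {"x": 0.2,"y": -0.1,"z": -3.5,"yaw": 0,"hand": -1},
    {"x": 0.2,"y": -0.1,"z": -4.2,"yaw": 0,"hand": -1},
    {"x": 0.2,"y": -0.1,"z": -4.2,"yaw": 0,"hand": -1},
  ],
)

```text
clock: 3.85
position: [0.5821, 0.2905, 0.0344]
ee_rot: [-0.261, 3.131, -0.0]
force: [2.5, 0.8, 1.6]
width: 0.004
gripper_force: 1.1
```

apply_moves(
  motion=[
    {"x": 0,"y": 0,"z": -0.3,"yaw": 0,"hand": -1},
    {"x": 0,"y": 0,"z": -0.6,"yaw": 0,"hand": -1},
    {"x": 0,"y": 0,"z": -0.6,"yaw": 0,"hand": -1},
  ],
)

```text
clock: 4.22
position: [0.5817, 0.2905, 0.0302]
ee_rot: [0.261, -3.13, -0.001]
force: [-5.3, -2.3, 18.2]
width: 0.003
gripper_force: 8.3
```

apply_moves(
  motion=[
    {"x": 0,"y": 0,"z": 2,"yaw": 0,"hand": -1},
    {"x": 0,"y": 0,"z": 6,"yaw": 0,"hand": -1},
    {"x": 0,"y": 0,"z": 12,"yaw": 0,"hand": 0.2},
    {"x": -4,"y": -0.7,"z": 18,"yaw": 0,"hand": 0.2},
    {"x": -8.9,"y": -1.5,"z": 19,"yaw": 0,"hand": 0.2},
    {"x": -8.9,"y": -1.5,"z": 19,"yaw": 0,"hand": 0.2},
    {"x": -8.9,"y": -1.5,"z": 19,"yaw": 0,"hand": 0.2},
  ],
)

```text
clock: 5.1
position: [0.493, 0.2756, 0.2192]
ee_rot: [-0.261, 3.13, 0.001]
force: [-0.1, -0.3, 1.0]
width: 0.499
gripper_force: 0.0
```

```bash
python3 - <<'E'
from h import *
get_image("wrist");m=camera_model("wrist");o=observe();a=get_image("wrist")
import pickle;pickle.dump(m,open("w3.pkl","wb"))
cv2.imwrite("pics/w3.png",a)
print(o["clock"],o["position"],o["width"],o["force"])
for p in ((.584,.2895,.035),(.495,.2745,.071),(.417,.2635,.033)):print(w2px(m,p).round())
E
```

```text
5.15 [0.49340984 0.27545337 0.21869478] 0.5416340882903559 [0.11980258 0.4772642  0.14354487]
[278. 267.]
[278. 193.]
[280.  99.]
```

View pics/w3.png

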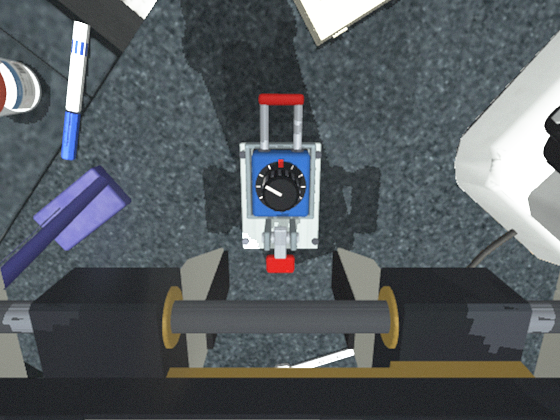

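apply_moves(
  motion=[
    {"x": 0,"y": 0.1,"z": -4,"yaw": 10,"hand": 0.2},
    {"x": 0,"y": 0.1,"z": -8,"yaw": 20,"hand": 0.2},
    {"x": 0,"y": 0.1,"z": -11,"yaw": 30,"hand": 0.2},
    {"x": 0,"y": 0.1,"z": -14,"yaw": 30,"hand": 0.2},
    {"x": 0,"y": 0.1,"z": -16,"yaw": 30,"hand": 0.2},
    {"x": 0,"y": 0.1,"z": -17.2,"yaw": 30,"hand": 0.2},
    {"x": 0,"y": 0.1,"z": -17.2,"yaw": 30,"hand": 0.2},
    {"x": 0,"y": 0.1,"z": -17.2,"yaw": 30,"hand": 0.2},
  ],
)

```text
clock: 6.2
position: [0.4936, 0.2767, 0.0473]
ee_rot: [-1.061, 2.956, 0.0]
force: [-0.6, 0.1, -0.8]
width: 0.601
gripper_force: 0.0
```

apply_moves(
  newtons=20,
  motion=[
    {"x": 0,"y": 0,"z": 0,"yaw": 0,"hand": -1},
    {"x": 0,"y": 0,"z": 0,"yaw": 0,"hand": -1},
    {"x": 0,"y": 0,"z": 0,"yaw": 0,"hand": -1},
    {"x": 0,"y": 0,"z": 0,"yaw": 0,"hand": -1},
    {"x": 0,"y": 0,"z": 0,"yaw": 0,"hand": -1},
  ],
)

```text
clock: 6.82
position: [0.4936, 0.2764, 0.0473]
ee_rot: [-1.061, 2.956, -0.0]
force: [1.2, -1.7, 5.6]
width: 0.361
gripper_force: 20.0
```

```bash
python3 - <<'E'
from h import *
o=observe();print(o["clock"],o["position"],o["force"],o["ft_torque"],o["width"]*92,o["gripper_force"])
E
```

```text
6.825 [0.49359684 0.27643907 0.04727513] [ 1.2259209  -1.72629856  5.57018672] [-0.3219205  -0.22532078  0.00853119] 33.168175420867875 20.0029489108816
```

apply_moves(
  motion=[
    {"x": 0,"y": 0,"z": 0,"yaw": -5,"hand": -1},
    {"x": 0,"y": 0,"z": 0,"yaw": -10,"hand": -1},
    {"x": 0,"y": 0,"z": 0,"yaw": -15,"hand": -1},
    {"x": 0,"y": 0,"z": 0,"yaw": -20,"hand": -1},
    {"x": 0,"y": 0,"z": 0,"yaw": -25,"hand": -1},
    {"x": 0,"y": 0,"z": 0,"yaw": -30,"hand": -1},
    {"x": 0,"y": 0,"z": 0,"yaw": -30,"hand": -1},
  ],
)

```text
clock: 7.7
position: [0.4947, 0.2769, 0.0475]
ee_rot: [-0.26, 3.127, 0.001]
force: [5.3, -0.7, 5.5]
width: 0.362
gripper_force: 20.0
```

```bash
python3 - <<'E'
from h import *
o=observe();print(o["clock"],o["position"],o["ee_rot"],o["force"],o["ft_torque"],o["width"]*92,o["gripper_force"])
E
```

```text
7.7 [0.49470336 0.27693776 0.04750735] [-2.59970656e-01  3.12744792e+00  1.45785702e-03] [ 5.29425593 -0.7027973   5.46775566] [ 0.00248174 -1.08763706 -0.08905604] 33.34791023181334 19.993024884388433
```

apply_moves(
  motion=[
    {"x": 0,"y": 0,"z": 0,"yaw": -6,"hand": -1},
    {"x": 0,"y": 0,"z": 0,"yaw": -11,"hand": -1},
    {"x": 0,"y": 0,"z": 0,"yaw": -16,"hand": -1},
    {"x": 0,"y": 0,"z": 0,"yaw": -21,"hand": -1},
    {"x": 0,"y": 0,"z": 0,"yaw": -26,"hand": -1},
    {"x": 0,"y": 0,"z": 0,"yaw": -31,"hand": -1},
    {"x": 0,"y": 0,"z": 0,"yaw": -31,"hand": -1},
    {"x": 0,"y": 0,"z": 0,"yaw": -31,"hand": -1},
  ],
)

```text
clock: 8.7
position: [0.4938, 0.2773, 0.0474]
ee_rot: [0.582, 3.086, 0.003]
force: [2.6, -0.6, 7.4]
width: 0.363
gripper_force: 20.0
```

```bash
python3 - <<'E'
from h import *
o=observe();print(o["clock"],o["position"],o["ee_rot"],o["force"],o["ft_torque"],o["width"]*92,o["gripper_force"])
E
```

```text
8.7 [0.49384956 0.27728688 0.04736699] [5.81540699e-01 3.08569078e+00 2.69741067e-03] [ 2.62024587 -0.58582327  7.42514794] [ 0.1739369  -0.71002286 -0.04496388] 33.36933924355923 19.98443629592657
```

apply_moves(
  motion=[
    {"x": 0,"y": 0,"z": 0,"yaw": 0,"hand": 0.2},
    {"x": 0,"y": 0,"z": 0,"yaw": 0,"hand": 0.2},
    {"x": 0,"y": 0,"z": 0,"yaw": 0,"hand": 0.2},
    {"x": 0,"y": 0,"z": 4,"yaw": 0,"hand": 0.4},
    {"x": 0,"y": 0,"z": 9,"yaw": 10,"hand": 0.4},
    {"x": 0,"y": 0,"z": 14,"yaw": 20,"hand": 0.4},
    {"x": -1,"y": 0,"z": 15,"yaw": 31,"hand": 0.4},
    {"x": -1,"y": 0,"z": 15,"yaw": 31,"hand": 0.4},
    {"x": -1,"y": 0,"z": 15,"yaw": 31,"hand": 0.4},
  ],
)

```text
clock: 9.82
position: [0.4825, 0.2762, 0.1958]
ee_rot: [0.254, -3.13, 0.001]
force: [-0.1, -0.0, -0.7]
width: 0.697
gripper_force: 0.0
```

```bash
python3 - <<'E'
from h import *
m=camera_model("wrist");o=observe();a=get_image("wrist")
cv2.imwrite("pics/w4.png",cv2.resize(a[60:270,180:380],(762,800))[:600])
cv2.imwrite("pics/w4.png",cv2.resize(a[70:270,160:400],(720,600),interpolation=cv2.INTER_CUBIC))
print(o["clock"],o["position"],o["width"],o["force"])
import pickle;pickle.dump(m,open("w4.pkl","wb"))
for p in ((.584,.2895,.035),(.495,.2745,.071),(.417,.2635,.033)):print(((w2px(m,p)-[160,70])*3).round())
E
```

```text
9.825 [0.48254748 0.27620242 0.19576475] 0.697074136845943 [-0.05369332 -0.03563151 -0.74356445]
[349. 654.]
[345. 429.]
[351. 127.]
```

View pics/w4.png

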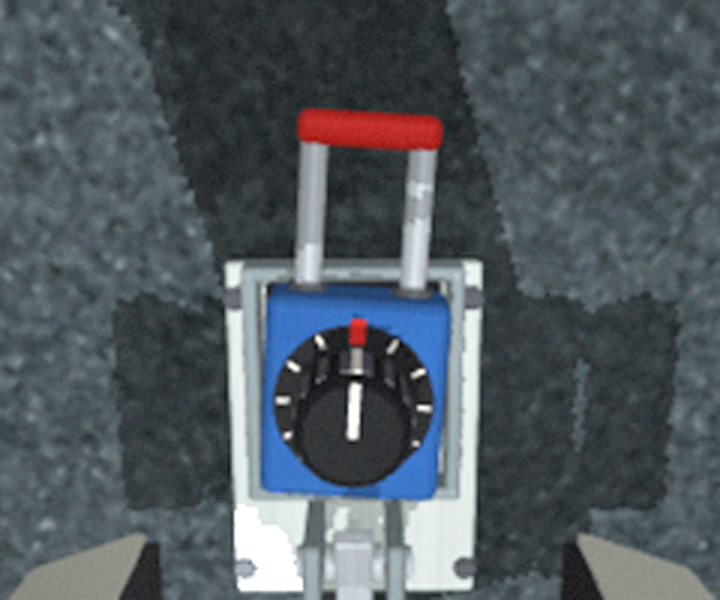

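```bash
python3 - <<'E'
from h import *
import pickle;m=pickle.load(open("w4.pkl","rb"))
W=lambda u,v,z:px2w(m,160+u/3,70+v/3,z)
l,r=W(299,125,.029),W(442,132,.029);d=r-l
print(l,r,(l+r)/2,np.linalg.norm(d),np.degrees(np.arctan2(-d[0],d[1])),W(352,440,.071))
E
```

```text
[0.41902656 0.24842489 0.029     ] [0.41427167 0.28984407 0.029     ] [0.41664912 0.26913448 0.029     ] 0.04169121141570543 6.548843965062899 [0.49796769 0.27700271 0.071     ]
```

apply_moves(
  motion=[
    {"x": -4,"y": -0.4,"z": -3,"yaw": -3,"hand": 0.4},
    {"x": -6.7,"y": -0.7,"z": -8,"yaw": -3,"hand": 0.4},
    {"x": -6.7,"y": -0.7,"z": -12,"yaw": -3,"hand": 0.4},
    {"x": -6.7,"y": -0.7,"z": -15,"yaw": -3,"hand": 0.4},
    {"x": -6.7,"y": -0.7,"z": -17.5,"yaw": -3,"hand": 0.4},
    {"x": -6.7,"y": -0.7,"z": -18.6,"yaw": -3,"hand": 0.4},
    {"x": -6.7,"y": -0.7,"z": -18.6,"yaw": -3,"hand": 0.4},
    {"x": -6.7,"y": -0.7,"z": -18.6,"yaw": -3,"hand": 0.4},
  ],
)

```text
clock: 10.88
position: [0.4165, 0.2697, 0.0113]
ee_rot: [-0.178, 3.136, 0.001]
force: [-0.1, 0.5, 0.2]
width: 0.699
gripper_force: 0.0
```

apply_moves(
  newtons=20,
  motion=[
    {"x": 0,"y": 0,"z": 0,"yaw": 0,"hand": -1},
    {"x": 0,"y": 0,"z": 0,"yaw": 0,"hand": -1},
    {"x": 0,"y": 0,"z": 0,"yaw": 0,"hand": -1},
    {"x": 0,"y": 0,"z": 0,"yaw": 0,"hand": -1},
    {"x": 0,"y": 0,"z": 0,"yaw": 0,"hand": -1},
  ],
)

```text
clock: 11.5
position: [0.4159, 0.2687, 0.0108]
ee_rot: [0.178, -3.136, 0.001]
force: [-0.1, -5.5, 4.1]
width: 0.453
gripper_force: 20.0
```

apply_moves(
  motion=[
    {"x": -0.4,"y": -0.05,"z": 0,"yaw": 0,"hand": -1},
    {"x": -0.8,"y": -0.1,"z": 0,"yaw": 0,"hand": -1},
    {"x": -1.2,"y": -0.15,"z": 0,"yaw": 0,"hand": -1},
    {"x": -1.6,"y": -0.2,"z": 0,"yaw": 0,"hand": -1},
    {"x": -2.0,"y": -0.25,"z": 0,"yaw": 0,"hand": -1},
    {"x": -2.0,"y": -0.25,"z": 0,"yaw": 0,"hand": -1},
    {"x": -2.0,"y": -0.25,"z": 0,"yaw": 0,"hand": -1},
  ],
)

```text
clock: 12.38
position: [0.3979, 0.2671, 0.011]
ee_rot: [-0.177, 3.133, 0.001]
force: [8.3, -4.7, -1.3]
width: 0.455
gripper_force: 20.0
```

apply_moves(
  motion=[
    {"x": 0.1,"y": 0,"z": 0,"yaw": 0,"hand": 0.4},
    {"x": 0.1,"y": 0,"z": 0,"yaw": 0,"hand": 0.4},
    {"x": 0.1,"y": 0,"z": 0,"yaw": 0,"hand": 0.4},
    {"x": 0.1,"y": 0,"z": 4,"yaw": 0,"hand": 0.4},
    {"x": 0.1,"y": 0,"z": 10,"yaw": 0,"hand": 0.4},
    {"x": 4,"y": 0.5,"z": 15,"yaw": 0,"hand": 0.4},
    {"x": 8.5,"y": 0.8,"z": 18.6,"yaw": 0,"hand": 0.4},
    {"x": 8.5,"y": 0.8,"z": 18.6,"yaw": 0,"hand": 0.4},
    {"x": 8.5,"y": 0.8,"z": 18.6,"yaw": 0,"hand": 0.4},
  ],
)

```text
clock: 13.5
position: [0.4798, 0.2749, 0.1959]
ee_rot: [0.179, -3.135, 0.001]
force: [-0.8, 0.5, -0.7]
width: 0.703
gripper_force: 0.0
```

```bash
python3 - <<'E'
from h import *
m=camera_model("wrist");o=observe();a=get_image("wrist")
cv2.imwrite("pics/w5.png",cv2.resize(a[70:270,160:400],(720,600),interpolation=cv2.INTER_CUBIC))
print(o["clock"],o["position"],o["width"],o["force"])
import pickle;pickle.dump(m,open("w5.pkl","wb"))
for p in ((.4955,.2765,.071),(.3985,.2670,.033)):print(((w2px(m,p)-[160,70])*3).round())
E
```

```text
13.5 [0.47982746 0.27489434 0.19591811] 0.7025059913433834 [-0.83743351  0.50441023 -0.7127676 ]
[357. 442.]
[363.  73.]
```

View pics/w5.png

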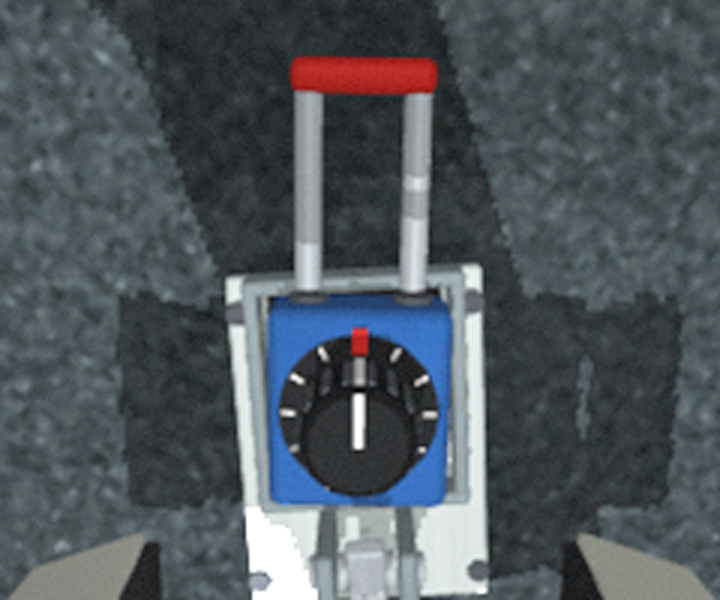

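apply_moves(
  motion=[
    {"x": 1.3,"y": 0.2,"z": -4,"yaw": 0,"hand": 0.2},
    {"x": 1.3,"y": 0.2,"z": -8,"yaw": 0,"hand": 0.2},
    {"x": 1.3,"y": 0.2,"z": -11,"yaw": 0,"hand": 0.2},
    {"x": 1.3,"y": 0.2,"z": -13.5,"yaw": 0,"hand": 0.2},
    {"x": 1.3,"y": 0.2,"z": -15,"yaw": 0,"hand": 0.2},
    {"x": 1.3,"y": 0.2,"z": -15,"yaw": 0,"hand": 0.2},
    {"x": 1.3,"y": 0.2,"z": -15,"yaw": 0,"hand": 0.2},
  ],
)

```text
clock: 14.42
position: [0.4942, 0.2772, 0.0474]
ee_rot: [-0.179, 3.136, 0.001]
force: [-0.2, -0.2, 0.6]
width: 0.599
gripper_force: 0.0
```

apply_moves(
  newtons=40,
  motion=[
    {"x": 0,"y": 0,"z": 0,"yaw": 0,"hand": -1},
    {"x": 0,"y": 0,"z": 0,"yaw": 0,"hand": -1},
    {"x": 0,"y": 0,"z": 0,"yaw": 0,"hand": -1},
    {"x": 0,"y": 0,"z": 0,"yaw": 0,"hand": -1},
    {"x": 0,"y": 0,"z": 0,"yaw": 0,"hand": -1},
  ],
)

```text
clock: 15.05
position: [0.4946, 0.2767, 0.0471]
ee_rot: [-0.178, 3.136, 0.0]
force: [1.8, -2.0, 5.3]
width: 0.357
gripper_force: 40.0
```

Gripped; lift slowly, straight up.

apply_moves(
  motion=[
    {"x": 0,"y": 0,"z": 0.5,"yaw": 0,"hand": -1},
    {"x": 0,"y": 0,"z": 1.2,"yaw": 0,"hand": -1},
    {"x": 0,"y": 0,"z": 2.2,"yaw": 0,"hand": -1},
    {"x": 0,"y": 0,"z": 3.5,"yaw": 0,"hand": -1},
    {"x": 0,"y": 0,"z": 5,"yaw": 0,"hand": -1},
    {"x": 0,"y": 0,"z": 7,"yaw": 0,"hand": -1},
    {"x": 0,"y": 0,"z": 9,"yaw": 0,"hand": -1},
    {"x": 0,"y": 0,"z": 11,"yaw": 0,"hand": -1},
    {"x": 0,"y": 0,"z": 13,"yaw": 0,"hand": -1},
    {"x": 0,"y": 0,"z": 15,"yaw": 0,"hand": -1},
  ],
)

```text
clock: 16.3
position: [0.4939, 0.2769, 0.1984]
ee_rot: [-0.178, 3.136, 0.001]
force: [-0.9, 0.1, -2.5]
width: 0.36
gripper_force: 40.0
```

apply_moves(
  motion=[
    {"x": 0,"y": 0,"z": 1.5,"yaw": 0,"hand": -1},
    {"x": 0,"y": 0,"z": 2,"yaw": 0,"hand": -1},
    {"x": 0,"y": 0,"z": 2,"yaw": 0,"hand": -1},
    {"x": 0,"y": 0,"z": 2,"yaw": 0,"hand": -1},
    {"x": 0,"y": 0,"z": 2,"yaw": 0,"hand": -1},
    {"x": 0,"y": 0,"z": 2,"yaw": 0,"hand": -1},
  ],
)

```text
clock: 17.05
position: [0.4938, 0.2769, 0.2164]
ee_rot: [0.178, -3.136, 0.001]
force: [0.9, -0.1, -2.6]
width: 0.355
gripper_force: 40.0
```

```bash
python3 - <<'E'
from h import *
o=observe();b=get_image("scene");t=get_image("wrist")
cv2.imwrite("pics/p2.png",np.hstack([cv2.resize(b[130:290,230:390],(400,400),interpolation=cv2.INTER_CUBIC),cv2.resize(t[:,:],(400,300))if 0 else cv2.resize(t[0:300,130:430],(400,400))]))
print(o["clock"],o["position"],o["force"],o["width"],o["gripper_force"])
E
```

```text
17.05 [0.49380615 0.27688021 0.21636188] [ 0.89232736 -0.05617439 -2.62177305] 0.3548837983490948 39.99205053783953
```

View pics/p2.png

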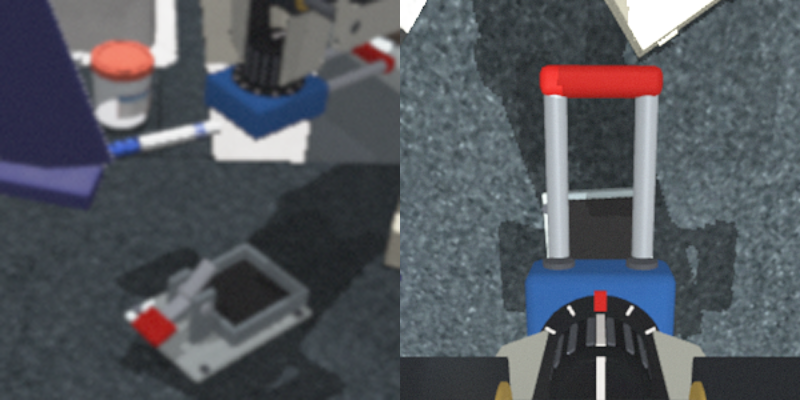

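The padlock is held level well above the cradle (body at about pixel (265,100) in the left half). The shackle is open, the lever is still down, and the cup and marker have not moved. Handing in.

```bash
python3 -c "
from cell import *
print(sign_off())"
```

```text
the job is handed in; nothing more can be done
None
```

The job is handed in: the keeper lever is latched down, the dial is at the red mark, the shackle is pulled open, and the gripper is holding the padlock about 20 cm above the worktop at 40 N; sign-off returned no verdict.

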